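Find the full clip tin on the airway trolley by its weight

ROBOT

A 6-joint arm with a two-finger parallel gripper is mounted at the origin on the work surface. World frame = base frame: x ahead of the robot, y to its left, z up, the work surface at z = 0. Lengths are in mm, angles in rad, forces in N, time in s.
With the tool pointing down it reaches from about 350 to 925 mm from the base axis. Payload 6.4 kg.
Tool frame: the origin (TCP) lies at the very end of the fingers, on their centre line; the grasp point (between the pads) lies 19 mm behind it; z points along the fingers, y is the line along which they close (so a half turn about z gives the same grasp; the last joint's range is limited). The gripper opens to 85 mm and grips with 20 to 120 N. Pads are 22 mm wide; open, the fingers measure 114 mm over their backs; the gripper's body (76 mm by 85 mm) begins 54 mm behind the grasp point. The pads swing forward as they close: fully open they stand 13 mm farther back than shut.
Start: joints at [-1.307, 0.245, 1.558, -0, 1.339, -0.174], TCP at [275.572, -588.705, 210.89] pointing down, gripper open.
Joint ranges: [-3.13, 3.13], [-1.02, 2.26], [0.13, 2.54], [-0.95, 4.09], [0.21, 2.88], [-2.74, 2.74]. Speed limits (rad/s): [2.57, 2.57, 3.14, 3.14, 3.14, 3.14].

INTERFACE

Orientations are given as a 3x3 rotation matrix whose columns are the frame's x, y, z axes.
In Python, from station import robot gives the robot as it stands. The module is installed in compiled form; this text tells all that it offers.
- The arm moves only by the tool send_rows, never from a script. Its argument "moves" is a list of rows, each a list of 7 numbers: the shift along the tool's x, y, z in units of 30 cm (1.0 is 30 cm), then the turn, a rotation vector about the tool's x, y, z in units of 360 degrees (1.0 is 360 degrees), then the gripper's target within -1 to 1 (shut at 1, half-way at 0, fully open at -1). In form: [[tx, ty, tz, ax, ay, az, claw], ...]. A call has 1 to 10 rows; each row is the pose to reach, as a shift and turn from the pose commanded when the call began, along the tool's axes at that moment, turning the shorter way round; what a row does not reach only later rows make up. A row lasts 1/12 s, in which the tool goes at most 41.7 mm and 7.16 degrees, less where a joint would pass 70% of its speed; a pose out of reach is approached as far as the arm can. A call with a number of a shift or a turn outside -1 to 1 is refused whole. A call with a gripper value outside its range is refused whole. The fingers move at their own pace and stop on an object; the grip force is fixed at half the most. Time passes only in rows, so rows that repeat a pose let the fingers close. It gives the time, the measured TCP pose, the force, the opening and the grip force at its end, in the units of the state.
- robot.state(): the state, without advancing time (a new reading comes with each control period).
- robot.snapshot(name): name is "side" or "top" or "wrist"; returns a dict with "pixels" (384x512x3 uint8, red, green, blue), "fx", "fy", "cx", "cy" (pixels), "k1" (the pictures are not rectified: a ray, as slopes to the right and down, at radius r is drawn at 1 + k1 r^2 times it, then the intrinsics apply), "R" (3x3) and "t" (3): a world point X has camera coordinates R X + t. Camera axes: x right, y down, z forward; pixel columns grow to the right and rows downward; lengths in mm; the calibration is good to about 2 mm. A picture is of the moment at which its call begins. There is no depth.
- robot.sign_off(): hands the job in; it is judged then, once.
The state is a dict: "time": time; "q": joint angles; "dq": joint speeds; "joint_efforts": joint torques, N m; "tcp_pos": TCP position; "orientation": TCP orientation; "contact_force": force on the tool from outside, world axes, zero at the start; "torque": the same for the moment, N m; "opening": finger opening in mm; "grasp_force": force on a finger pad.
Only numpy, scipy, OpenCV 4.12 (cv2) and the standard library are available. Lean on these libraries where they do the work, as an engineer would, in place of code of your own. Each camera call takes 0.05 s, during which the arm holds its last target. There are 200 camera calls.

TASK

Of the three identical sealed steel tins on this trolley one holds the full set of towel clips and the other two are short, which can be told only by lifting each and feeling its weight. Stand the two lighter tins upright in the blue refill tray, setting them down and not dropping them, and finish while holding the heaviest one still and upright in the gripper, about 20 cm or more above the trolley top and clear of everything. Do not tip a tin over, and leave the dropper bottle, the red tape roll and the laryngoscope where they are.

Things in the scene. Friction and masses are not known exactly. Their poses are not given: they have to be found in the camera images.
- tin_a_center (a point): One of three identical-looking closed stainless steel tins standing on the white paper sheet: 56 mm in diameter all the way up, with a fixed lid over the top 24 mm, flat top 84 mm above its underside, beige tape with dark stripes over the lid. The point is on its axis half-way up, 42 mm above its underside; z is up its axis.
- tin_b_center (a point): One of three identical-looking closed stainless steel tins standing on the white paper sheet: 56 mm in diameter all the way up, with a fixed lid over the top 24 mm, flat top 84 mm above its underside, beige tape with dark stripes over the lid. The point is on its axis half-way up, 42 mm above its underside; z is up its axis.
- tin_c_center (a point): One of three identical-looking closed stainless steel tins standing on the white paper sheet: 56 mm in diameter all the way up, with a fixed lid over the top 24 mm, flat top 84 mm above its underside, beige tape with dark stripes over the lid. The point is on its axis half-way up, 42 mm above its underside; z is up its axis.
- tin_a: The same tin as tin_a_center; origin at the centre of its underside, z up its axis. A short tin weighs 165 to 275 g, the full one 520 to 620 g; exactly one of the three is full, drawn afresh each time, so name, place and look do not tell which. The contents can shift about 2 mm inside.
- tin_b: The same tin as tin_b_center; origin at the centre of its underside, z up its axis. A short tin weighs 165 to 275 g, the full one 520 to 620 g; exactly one of the three is full, drawn afresh each time, so name, place and look do not tell which. The contents can shift about 2 mm inside.
- tin_c: The same tin as tin_c_center; origin at the centre of its underside, z up its axis. A short tin weighs 165 to 275 g, the full one 520 to 620 g; exactly one of the three is full, drawn afresh each time, so name, place and look do not tell which. The contents can shift about 2 mm inside.
- tray_floor (a point): Centre of the inner floor of the blue plastic refill tray, 5 mm above the trolley top. The tray does not move; outside 200 mm along its x and 300 mm along its y, walls 5 mm thick, rim 30 mm above the trolley top. It stands empty at the start, with room for three tins in a row along its y.
- tray: The same tray; origin at the centre of its underside, axes as for tray_floor.
- drop_bottle: Bystander: amber glass dropper bottle, 33 mm in diameter, 94 mm tall with its blue rubber teat, upright; origin at the centre of its underside.
- tape_roll: Bystander: red roll of tape lying flat, 68 mm outside diameter, 44 mm hole, 20 mm high; origin at the centre of its underside.
- laryngoscope: Bystander: laryngoscope lying flat, ribbed grey handle 28 mm thick reaching 115 mm along -y from the origin, curved steel blade reaching 110 mm along +x; origin on the table under the joint of handle and blade.
There are look-alikes about, which are no part of the job. What is shaped like the tin_a but orange or yellow is not meant.

How it is judged:
By the outcome, as a careful person would: the job done as asked, in the order asked, and still so for the second after the job is handed in, while the arm keeps its last pose, push and grip.
It also fails if it takes over 72 s, if anything falls off the work surface, if the arm or the gripper's body presses on something with over 40 N, if the wrist force passes 120 N, or if a joint passes its speed limit or range.

## Working session

There is one attempt and no reset: what is moved stays moved. The work goes in short steps, Python scripts to look and compute and a tool call to move; the robot and the scene stay as the last step left them, time stands still between calls to the robot, and variables do not carry over. Pictures are saved under pics/ and viewed, at most 10 in all, crops included, and the job is handed in when it is done.

Besides the shell and the picture viewer there is one more tool, called in YAML: its name, and indented under it one key for each argument. send_rows: Moves the arm, as the interface text tells. Shifts and turns lie within -1 to 1; 1 stands for 30 cm of shift or 360 degrees of turn. Its arguments: {"type":"object","properties":{"moves":{"type":"array"}},"required":["moves"]}

```bash
mkdir -p pics
python3 - <<'E'
from station import robot
import cv2,numpy as np
s=robot.state();print(s)
for n in("top","side"):
    d=robot.snapshot(n);cv2.imwrite(f"pics/{n}0.png",d["pixels"][:,:,::-1]);print(n,d["fx"],d["cx"],d["cy"],d["k1"],d["R"],d["t"])
E
```

```text
{'time': 0.0, 'q': array([-1.30709643e+00,  2.45854260e-01,  1.55903886e+00,  6.49372230e-06,
        1.33869918e+00, -1.74063484e-01]), 'dq': array([ 0.00094409,  0.00027953, -0.00182447,  0.00159345,  0.0016412 ,
       -0.00063777]), 'joint_efforts': array([ 2.18581754e-04, -4.29512608e+01, -3.26127434e+01, -1.56808587e-04,
        5.33164479e-03, -3.92774794e-06]), 'tcp_pos': array([ 275.41170453, -588.09533014,  209.74130666]), 'orientation': array([[ 9.05702792e-01,  4.23912949e-01, -5.15115274e-04],
       [ 4.23913115e-01, -9.05700799e-01,  1.93217002e-03],
       [ 3.52531573e-04, -1.96833590e-03, -9.99998001e-01]]), 'contact_force': array([ 0.35796398,  0.34892108, -0.12118839]), 'torque': array([0.00374085, 0.06116836, 0.04223325]), 'grasp_force': 0.0, 'opening': 85.51249394296701}
top 383.1098526888328 253.7841052657974 191.9224530331998 -0.019947964255366157 [[ 2.61922588e-03 -9.99335196e-01 -3.63635110e-02]
 [-9.98927246e-01 -9.33486200e-04 -4.62977979e-02]
 [ 4.62330741e-02  3.64457663e-02 -9.98265600e-01]] [ 62.41083983 522.3945805  875.60273273]
side 434.522524467847 258.1540792888996 191.07175524286194 -0.08728781941266822 [[-0.99405308 -0.10888297 -0.00172452]
 [-0.07155601  0.66504822 -0.74336438]
 [ 0.08208661 -0.73882025 -0.66888446]] [ 535.97301372   47.45154216 1205.19047036]
```

View pics/top0.png

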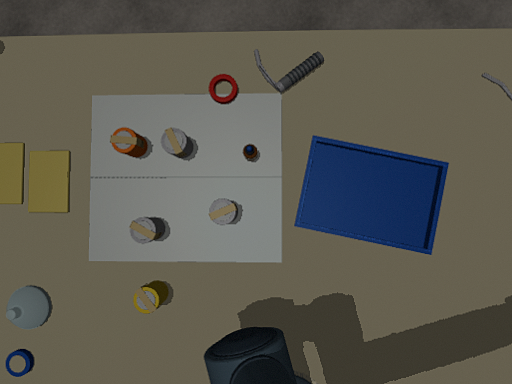

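View pics/side0.png

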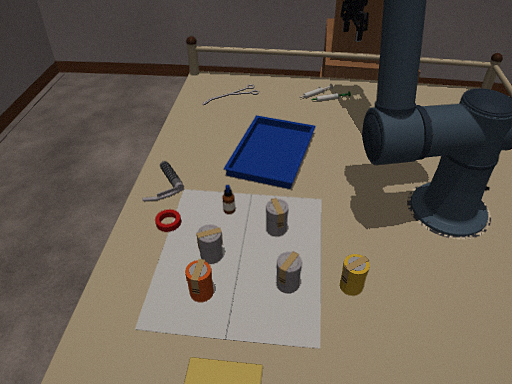

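The top view shows grey tins at about (176,141), (222,211) and (144,229). The orange look-alike is at (125,140), the yellow one at (147,298), the bottle at (250,152) and the tape roll at (223,88). The tray corners are at (314,137), (447,162), (431,253) and (296,225). The side view agrees with this.

```bash
cat > h.py <<'E'
from station import robot
import cv2,numpy as np
def ray(d,uv,z):
    K=np.array([[d["fx"],0,d["cx"]],[0,d["fy"],d["cy"]],[0,0,1]])
    n=cv2.undistortPoints(np.float64(uv).reshape(-1,1,2),K,np.array([d["k1"],0,0,0,0]))[:,0]
    R=np.array(d["R"]);C=-R.T@d["t"]; v=np.c_[n,np.ones(len(n))]@R
    return C+v*((z-C[2])/v[:,2])[:,None]
def go(x,y,z,yawy):
    "row units from current pose to tool-down target with tool y at yawy deg (mod 180)"
    s=robot.state();R=s["orientation"]
    t=R.T@(np.array([x,y,z])-s["tcp_pos"])/300
    cur=np.degrees(np.arctan2(R[1,1],R[0,1])); dy=(yawy-cur+90)%180-90
    print("row",t.round(3),"az",round(-dy/360,4),"alt",round(-(dy-np.sign(dy)*180)/360,4),"q6",s["q"][5].round(2))
E
python3 - <<'E'
from h import *
np.set_printoptions(precision=1,suppress=True)
d=robot.snapshot("top")
print(ray(d,[(176,141),(222,211),(144,229),(125,140),(147,298)],84))
c=ray(d,[(314,137),(447,162),(431,253),(296,225)],30);print(c,c.mean(0))
print(ray(d,[(250,152)],94),ray(d,[(223,88)],20))
b=c[1]+c[2]-c[0]-c[3];print(np.degrees(np.arctan2(b[1],b[0])))
go(500,-60,300,90)
d=robot.snapshot("side");print(ray(d,[(209,232),(277,205),(289,261)],84))
E
```

```text
[[629.3 229.7  84. ]
 [478.1 128.6  84. ]
 [438.9 296.9  84. ]
 [632.1 342.1  84. ]
 [292.  288.4  84. ]]
[[ 647.   -74.4   30. ]
 [ 589.5 -373.1   30. ]
 [ 385.4 -333.6   30. ]
 [ 446.8  -32.9   30. ]] [ 517.2 -203.5   30. ]
[[603.3  68.6  94. ]] [[765.6 135.9  20. ]]
-101.22909088643048
row [ 1.4 -1.3 -0.3] az 0.0697 alt -0.4303 q6 -0.17
[[630.2 236.   84. ]
 [477.4 126.7  84. ]
 [437.  302.8  84. ]]
```

send_rows:
  moves:
    - [0.81,-0.94,-0.15,0,0,0,-1]
    - [0.81,-0.94,-0.15,0,0,0,-1]
    - [0.81,-0.94,-0.15,0,0,0,-1]
    - [0.81,-0.94,-0.15,0,0,0,-1]
    - [0.81,-0.94,-0.15,0,0,0,-1]
    - [0.81,-0.94,-0.15,0,0,0,-1]
    - [0.81,-0.94,-0.15,0,0,0,-1]
    - [0.81,-0.94,-0.15,0,0,0,-1]
    - [0.81,-0.94,-0.15,0,0,0,-1]
    - [0.81,-0.94,-0.15,0,0,0,-1]

```text
time: 1.03
tcp_pos: [377.6, -225.2, 256.9]
orientation: [[0.903, 0.43, 0.002], [0.43, -0.903, 0.0], [0.002, 0.001, -1.0]]
contact_force: [0.4, -1.0, 0.4]
opening: 85.3
grasp_force: 0.0
```

send_rows:
  moves:
    - [0.81,-0.94,0,0,0,-0.222,-1]
    - [0.81,-0.94,0,0,0,-0.222,-1]
    - [0.81,-0.94,0,0,0,-0.222,-1]
    - [0.81,-0.94,0,0,0,-0.222,-1]
    - [0.81,-0.94,0,0,0,-0.222,-1]
    - [0.81,-0.94,0,0,0,-0.222,-1]
    - [0.81,-0.94,0,0,0,-0.222,-1]
    - [0.81,-0.94,0,0,0,-0.222,-1]
    - [0.81,-0.94,0,0,0,-0.222,-1]
    - [0.81,-0.94,0,0,0,-0.222,-1]

```text
time: 1.87
tcp_pos: [477.0, 133.3, 255.7]
orientation: [[-0.13, 0.992, -0.0], [0.992, 0.13, 0.002], [0.002, 0.0, -1.0]]
contact_force: [0.8, -0.5, -0.0]
opening: 85.2
grasp_force: 0.0
```

Run:
```python
from h import *
s=robot.state();print(s["time"],s["tcp_pos"],s["q"],s["contact_force"]);go(478,128,150,15)
d=robot.snapshot("wrist");cv2.imwrite("pics/w1.png",d["pixels"][:,:,::-1])
```

```text
1.8667 [476.99020461 133.33038299 255.65832002] [ 0.04211417 -0.16359793  1.89704911  0.00195607  1.40821026 -0.08829111] [ 0.7522508  -0.50411746 -0.04032442]
row [-0.019  0.001  0.352] az -0.021 alt 0.479 q6 -0.09
```

View pics/w1.png

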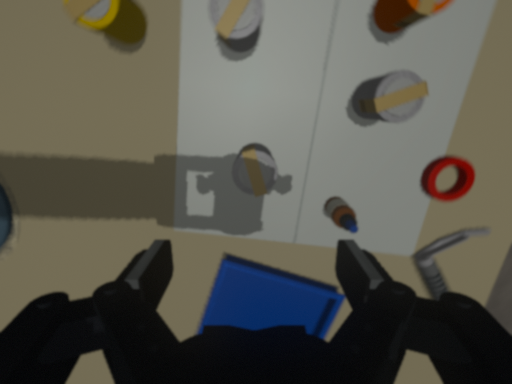

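The wrist view shows tin lids at about (256,170), (402,96) and (237,10). The bottle is at (342,213).

Run:
```python
from h import *
d=robot.snapshot("wrist");print(ray(d,[(256,169),(402,96),(237,12)],84))
go(478,128,37,7.5)
```

```text
[[478.21511919 132.98130824  84.        ]
 [630.3641024  237.83966866  84.        ]
 [436.24715699 295.8175056   84.        ]]
row [-0.005  0.005  0.728] az -0.0018 alt 0.4982 q6 -0.08
```

send_rows:
  moves:
    - [0,0.004,0.55,0,0,0,-1]
    - [0,0.004,0.55,0,0,0,-1]
    - [0,0.004,0.55,0,0,0,-1]
    - [0,0.004,0.55,0,0,0,-1]
    - [0,0.004,0.62,0,0,0,-1]
    - [0,0.004,0.68,0,0,0,-1]
    - [0,0.004,0.728,0,0,0,-1]
    - [0,0.004,0.728,0,0,0,-1]
    - [0,0.004,0.728,0,0,0,-1]

```text
time: 2.72
tcp_pos: [477.4, 127.2, 37.1]
orientation: [[-0.113, 0.994, -0.002], [0.994, 0.113, -0.0], [0.0, -0.002, -1.0]]
contact_force: [-0.6, 0.7, 0.1]
opening: 85.4
grasp_force: 0.0
```

send_rows:
  moves:
    - [0,0,0,0,0,0,1]
    - [0,0,0,0,0,0,1]
    - [0,0,0,0,0,0,1]
    - [0,0,0,0,0,0,1]
    - [0,0,0,0,0,0,1]
    - [0,0,0,0,0,0,1]
    - [0,0,0,0,0,0,1]
    - [0,0,0,0,0,0,1]
    - [0,0,0,0,0,0,1]
    - [0,0,0,0,0,0,1]

```text
time: 3.55
tcp_pos: [479.0, 128.1, 39.3]
orientation: [[-0.117, 0.993, 0.002], [0.993, 0.117, -0.0], [-0.001, 0.002, -1.0]]
contact_force: [-2.8, -1.2, 5.1]
opening: 53.9
grasp_force: 63.0
```

send_rows:
  moves:
    - [0,0,-0.05,0,0,0,1]
    - [0,0,-0.12,0,0,0,1]
    - [0,0,-0.22,0,0,0,1]
    - [0,0,-0.32,0,0,0,1]
    - [0,0,-0.42,0,0,0,1]
    - [0,0,-0.46,0,0,0,1]
    - [0,0,-0.46,0,0,0,1]
    - [0,0,-0.46,0,0,0,1]
    - [0,0,-0.46,0,0,0,1]
    - [0,0,-0.46,0,0,0,1]

```text
time: 4.38
tcp_pos: [476.2, 128.2, 172.9]
orientation: [[-0.117, 0.993, -0.005], [0.993, 0.117, -0.0], [0.0, -0.005, -1.0]]
contact_force: [0.2, 0.8, -2.4]
opening: 54.0
grasp_force: 64.1
```

send_rows:
  moves:
    - [0,0,0,0,0,0,1]
    - [0,0,0,0,0,0,1]
    - [0,0,0,0,0,0,1]
    - [0,0,0,0,0,0,1]

```text
time: 4.72
tcp_pos: [477.7, 128.3, 175.1]
orientation: [[-0.117, 0.993, -0.001], [0.993, 0.117, -0.0], [0.0, -0.001, -1.0]]
contact_force: [-0.8, 0.2, -2.8]
opening: 54.2
grasp_force: 64.1
```

Run:
```python
from h import *
for i in range(6):
    s=robot.state();print(s["contact_force"],s["joint_efforts"][1:3]);robot.snapshot("side")
go(502,-277,185,168.8-90-90);go(502,-277,185,-11.2)
```

```text
[-0.81325818  0.15609784 -2.76195268] [-28.70688736 -32.56703854]
[-0.19792589 -0.23777852 -2.48788973] [-28.71696532 -32.59533048]
[-0.58455845 -0.15847953 -2.23890538] [-28.73261869 -32.62224197]
[-0.01139269  0.06325741 -3.03716718] [-28.75048757 -32.64542699]
[-0.55271936  0.22963038 -2.15419774] [-28.76710653 -32.66443491]
[-0.58461759  0.05067085 -3.16473473] [-28.78363788 -32.6786077 ]
row [-1.351 -0.078 -0.031] az 0.0497 alt -0.4503 q6 -0.08
row [-1.351 -0.078 -0.031] az 0.0497 alt -0.4503 q6 -0.08
```

The reading is about 2.6 N, so this tin is a light one. It goes to the tray's far slot.

send_rows:
  moves:
    - [-0.1,0,0,0,0,0,1]
    - [-0.2,-0.01,0,0,0,0,1]
    - [-0.3,-0.02,0,0,0,0,1]
    - [-0.4,-0.02,0,0,0,0.02,1]
    - [-0.5,-0.03,0,0,0,0.03,1]
    - [-0.6,-0.03,0,0,0,0.04,1]
    - [-0.7,-0.04,0,0,0,0.05,1]
    - [-0.8,-0.05,0,0,0,0.05,1]
    - [-0.9,-0.05,0,0,0,0.05,1]
    - [-1.0,-0.06,0,0,0,0.05,1]

```text
time: 5.85
tcp_pos: [495.1, -173.3, 175.7]
orientation: [[0.196, 0.981, 0.001], [0.981, -0.196, -0.0], [-0.0, 0.001, -1.0]]
contact_force: [0.6, 0.9, -2.8]
opening: 53.9
grasp_force: 64.3
```

```bash
python3 -c "
from h import *
go(502,-277,90,-11.2)"
```

```text
row [-0.334  0.09   0.286] az -0.0003 alt 0.4997 q6 -0.36
```

send_rows:
  moves:
    - [-0.1,0.03,0,0,0,0,1]
    - [-0.2,0.06,0,0,0,0,1]
    - [-0.3,0.08,0.05,0,0,0,1]
    - [-0.334,0.09,0.15,0,0,0,1]
    - [-0.334,0.09,0.22,0,0,0,1]
    - [-0.334,0.09,0.286,0,0,0,1]
    - [-0.334,0.09,0.286,0,0,0,1]
    - [-0.334,0.09,0.286,0,0,0,1]
    - [-0.334,0.09,0.286,0,0,0,1]

```text
time: 6.6
tcp_pos: [502.7, -275.8, 91.1]
orientation: [[0.196, 0.981, 0.002], [0.981, -0.196, -0.001], [-0.001, 0.002, -1.0]]
contact_force: [0.1, -0.5, -0.8]
opening: 54.0
grasp_force: 64.3
```

Run:
```python
from h import *
print(robot.state()["tcp_pos"]);go(502,-277,44,-11.2)
d=robot.snapshot("side");cv2.imwrite("pics/s1.png",cv2.resize(d["pixels"][80:240,170:370,::-1],None,fx=3,fy=3))
```

```text
[ 502.67132046 -275.82132911   91.14404825]
row [-0.004 -0.002  0.157] az -0.0002 alt 0.4998 q6 -0.5
```

View pics/s1.png

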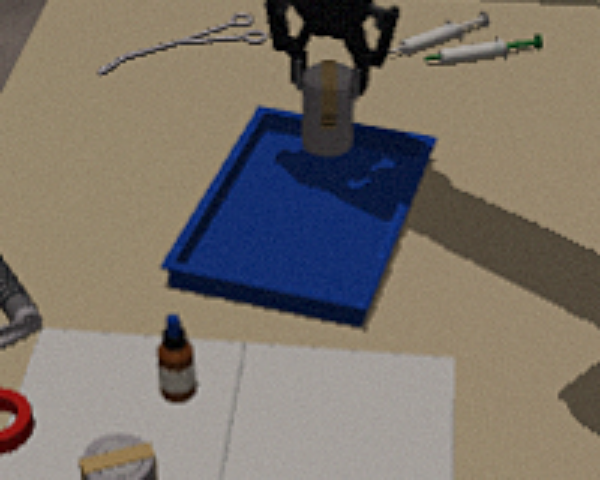

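The crop shows the tin held upright over the tray's far end, well inside the rim. I'll lower it slowly and watch the force.

send_rows:
  moves:
    - [0,0,0.05,0,0,0,1]
    - [0,0,0.1,0,0,0,1]
    - [0,0,0.13,0,0,0,1]
    - [0,0,0.145,0,0,0,1]
    - [0,0,0.15,0,0,0,1]
    - [0,0,0.155,0,0,0,1]
    - [0,0,0.155,0,0,0,1]
    - [0,0,0.155,0,0,0,1]

```text
time: 7.32
tcp_pos: [502.6, -275.9, 44.4]
orientation: [[0.196, 0.981, 0.002], [0.981, -0.196, -0.001], [-0.001, 0.002, -1.0]]
contact_force: [-0.0, 0.8, 0.4]
opening: 54.4
grasp_force: 64.6
```

send_rows:
  moves:
    - [0,0,0.003,0,0,0,1]
    - [0,0,0.006,0,0,0,1]
    - [0,0,0.006,0,0,0,1]
    - [0,0,0.006,0,0,0,1]

```text
time: 7.65
tcp_pos: [502.7, -276.1, 44.4]
orientation: [[0.196, 0.981, 0.001], [0.981, -0.196, -0.001], [-0.001, 0.001, -1.0]]
contact_force: [-4.9, 3.1, 12.8]
opening: 53.9
grasp_force: 66.1
```

send_rows:
  moves:
    - [0,0,-0.004,0,0,0,1]
    - [0,0,-0.004,0,0,0,1]
    - [0,0,-0.004,0,0,0,0.2]
    - [0,0,-0.004,0,0,0,-0.3]
    - [0,0,-0.004,0,0,0,-1]
    - [0,0,-0.004,0,0,0,-1]
    - [0,0,-0.004,0,0,0,-1]
    - [0,0,-0.004,0,0,0,-1]
    - [0,0,-0.004,0,0,0,-1]

```text
time: 8.4
tcp_pos: [501.7, -275.2, 42.3]
orientation: [[0.196, 0.981, -0.0], [0.981, -0.196, 0.0], [0.0, -0.0, -1.0]]
contact_force: [-0.4, -0.1, -0.7]
opening: 85.6
grasp_force: 0.0
```

send_rows:
  moves:
    - [0,0,-0.08,0,0,0,-1]
    - [0,0,-0.2,0,0,0,-1]
    - [0,0,-0.34,0,0,0,-1]
    - [0,0,-0.48,0,0,0,-1]
    - [0.1,0,-0.55,0,0,0,-1]
    - [0.24,0,-0.55,0,0,0,-1]
    - [0.4,0,-0.55,0,0,0,-1]
    - [0.54,0,-0.55,0,0,0,-1]
    - [0.68,0,-0.55,0,0,0,-1]
    - [0.8,0,-0.55,0,0,0,-1]

```text
time: 9.23
tcp_pos: [548.5, -39.6, 207.7]
orientation: [[0.196, 0.981, 0.0], [0.981, -0.196, -0.0], [0.0, 0.0, -1.0]]
contact_force: [1.3, -0.7, -0.5]
opening: 85.6
grasp_force: 0.0
```

Run:
```python
from h import *
s=robot.state();print(s["tcp_pos"],s["opening"]);go(438,299,200,0);go(436.5,297,200,30)
d=robot.snapshot("top");cv2.imwrite("pics/t1.png",d["pixels"][:,:,::-1])
```

```text
[548.47716768 -39.63997776 207.69814145] 85.62893814228933
row [ 1.035 -0.583  0.025] az -0.0314 alt 0.4686 q6 -0.08
row [ 1.027 -0.586  0.025] az -0.1148 alt 0.3852 q6 -0.08
```

View pics/t1.png

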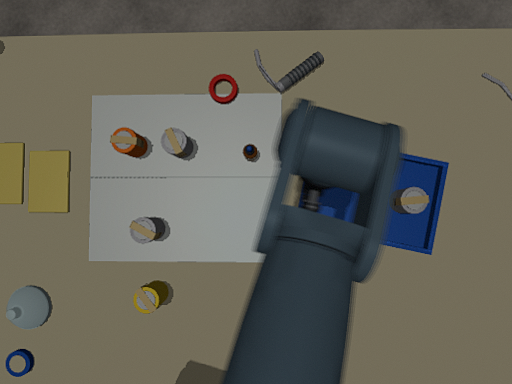

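The tin stands upright in the tray at (413,200). Next is the tin at (144,229).

send_rows:
  moves:
    - [0.12,-0.07,0,0,0,0,-1]
    - [0.25,-0.14,0,0,0,0,-1]
    - [0.37,-0.21,0,0,0,-0.01,-1]
    - [0.49,-0.28,0,0,0,-0.02,-1]
    - [0.61,-0.35,0,0,0,-0.03,-1]
    - [0.73,-0.42,0,0,0,-0.04,-1]
    - [0.85,-0.49,0,0,0,-0.05,-1]
    - [0.95,-0.55,0,0,0,-0.05,-1]
    - [1.0,-0.58,0,0,0,-0.05,-1]
    - [1.0,-0.58,0,0,0,-0.05,-1]

```text
time: 10.12
tcp_pos: [435.0, 289.5, 207.5]
orientation: [[-0.122, 0.993, -0.0], [0.993, 0.122, 0.001], [0.001, -0.0, -1.0]]
contact_force: [0.5, -0.0, -0.7]
opening: 85.3
grasp_force: 0.0
```

send_rows:
  moves:
    - [0,0,0,0,0,0,-1]
    - [0,0,0,0,0,0,-1]

```text
time: 10.28
tcp_pos: [436.9, 286.0, 207.4]
orientation: [[-0.116, 0.993, -0.0], [0.993, 0.116, -0.0], [-0.0, -0.0, -1.0]]
contact_force: [0.1, 0.3, -0.1]
opening: 85.4
grasp_force: 0.0
```

Run:
```python
from h import *
print(robot.state()["tcp_pos"]);go(437,298,37,7)
d=robot.snapshot("wrist");cv2.imwrite("pics/w2.png",d["pixels"][:,:,::-1])
```

```text
[436.85479539 286.04807874 207.43612162]
row [0.04  0.005 0.568] az -0.0009 alt 0.4991 q6 0.25
```

View pics/w2.png

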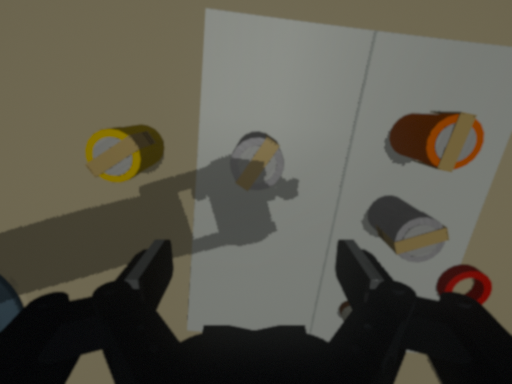

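The target lid is at about (258,163) in the wrist view.

Run:
```python
from h import *
d=robot.snapshot("wrist");p=ray(d,[(258,163),(420,240)],84);print(p)
go(p[0,0],p[0,1],37,7)
```

```text
[[438.50203415 304.76656282  84.        ]
 [630.36208622 238.0467013   84.        ]]
row [0.063 0.012 0.568] az -0.0011 alt 0.4989 q6 0.25
```

send_rows:
  moves:
    - [0.05,0.008,0.1,0,0,0,-1]
    - [0.05,0.008,0.2,0,0,0,-1]
    - [0.05,0.008,0.3,0,0,0,-1]
    - [0.05,0.008,0.4,0,0,0,-1]
    - [0.05,0.008,0.48,0,0,0,-1]
    - [0.05,0.008,0.54,0,0,0,-1]
    - [0.05,0.008,0.568,0,0,0,-1]
    - [0.05,0.008,0.568,0,0,0,-1]
    - [0.05,0.008,0.568,0,0,0,-1]

```text
time: 11.13
tcp_pos: [438.0, 301.5, 37.7]
orientation: [[-0.116, 0.993, 0.0], [0.993, 0.116, 0.0], [0.0, 0.0, -1.0]]
contact_force: [0.3, -0.1, 0.4]
opening: 85.5
grasp_force: 0.0
```

send_rows:
  moves:
    - [0,0,0,0,0,0,1]
    - [0,0,0,0,0,0,1]
    - [0,0,0,0,0,0,1]
    - [0,0,0,0,0,0,1]
    - [0,0,0,0,0,0,1]
    - [0,0,0,0,0,0,1]
    - [0,0,0,0,0,0,1]
    - [0,0,0,0,0,0,1]
    - [0,0,0,0,0,0,1]
    - [0,0,0,0,0,0,1]

```text
time: 11.97
tcp_pos: [438.3, 302.3, 39.1]
orientation: [[-0.117, 0.993, 0.002], [0.993, 0.117, 0.001], [0.0, 0.002, -1.0]]
contact_force: [-1.9, -1.3, 5.8]
opening: 54.1
grasp_force: 62.7
```

send_rows:
  moves:
    - [0,0,-0.05,0,0,0,1]
    - [0,0,-0.12,0,0,0,1]
    - [0,0,-0.22,0,0,0,1]
    - [0,0,-0.32,0,0,0,1]
    - [0,0,-0.42,0,0,0,1]
    - [0,0,-0.46,0,0,0,1]
    - [0,0,-0.46,0,0,0,1]
    - [0,0,-0.46,0,0,0,1]
    - [0,0,-0.46,0,0,0,1]
    - [0,0,-0.46,0,0,0,1]

```text
time: 12.8
tcp_pos: [435.8, 301.2, 172.5]
orientation: [[-0.117, 0.993, -0.004], [0.993, 0.117, -0.002], [-0.001, -0.005, -1.0]]
contact_force: [-0.5, 0.1, -2.6]
opening: 54.1
grasp_force: 63.9
```

Run:
```python
from h import *
for i in range(6):
    s=robot.state();print(s["contact_force"]);robot.snapshot("side")
print(s["tcp_pos"]);go(532,-129,175,-11.2)
```

```text
[-0.52880456  0.14741545 -2.55563355]
[ 0.62583924 -0.20667321 -1.68488817]
[-0.18667243  0.66525233 -1.4820565 ]
[ 0.06561448  0.17429828 -2.68984246]
[-1.25699285 -0.57319527 -2.12750936]
[ 1.31154216e+00 -6.24641815e-05 -1.98367635e+00]
[436.92040508 301.67156625 174.3300489 ]
row [-1.463e+00  1.470e-01 -1.000e-03] az 0.0497 alt -0.4503 q6 0.27
```

About 2.1 N, so this one is light too. It goes to the near slot.

send_rows:
  moves:
    - [-0.1,0.01,0,0,0,0,1]
    - [-0.2,0.02,0,0,0,0,1]
    - [-0.3,0.03,0,0,0,0,1]
    - [-0.4,0.04,0,0,0,0.01,1]
    - [-0.5,0.05,0,0,0,0.02,1]
    - [-0.6,0.06,0,0,0,0.03,1]
    - [-0.7,0.07,0,0,0,0.04,1]
    - [-0.8,0.08,0,0,0,0.05,1]
    - [-0.9,0.09,0,0,0,0.05,1]
    - [-1.0,0.1,0,0,0,0.05,1]

```text
time: 13.93
tcp_pos: [502.2, 5.9, 175.3]
orientation: [[0.196, 0.981, 0.0], [0.981, -0.196, -0.0], [0.0, 0.0, -1.0]]
contact_force: [0.5, 0.0, -2.5]
opening: 54.4
grasp_force: 64.2
```

```bash
python3 -c "
from h import *
go(532,-129,90,-11.2)"
```

```text
row [-0.421  0.185  0.284] az -0.0003 alt 0.4997 q6 -0.02
```

send_rows:
  moves:
    - [-0.1,0.04,0,0,0,0,1]
    - [-0.2,0.09,0,0,0,0,1]
    - [-0.3,0.13,0,0,0,0,1]
    - [-0.4,0.17,0.05,0,0,0,1]
    - [-0.421,0.185,0.12,0,0,0,1]
    - [-0.421,0.185,0.2,0,0,0,1]
    - [-0.421,0.185,0.26,0,0,0,1]
    - [-0.421,0.185,0.284,0,0,0,1]
    - [-0.421,0.185,0.284,0,0,0,1]
    - [-0.421,0.185,0.284,0,0,0,1]

```text
time: 14.77
tcp_pos: [532.1, -127.3, 90.4]
orientation: [[0.196, 0.981, 0.0], [0.981, -0.196, -0.0], [-0.0, 0.0, -1.0]]
contact_force: [0.4, 0.1, -2.0]
opening: 54.2
grasp_force: 64.2
```

send_rows:
  moves:
    - [0,0,0.05,0,0,0,1]
    - [0,0,0.1,0,0,0,1]
    - [0,0,0.13,0,0,0,1]
    - [0,0,0.14,0,0,0,1]
    - [0,0,0.147,0,0,0,1]
    - [0,0,0.15,0,0,0,1]
    - [0,0,0.15,0,0,0,1]
    - [0,0,0.15,0,0,0,1]

```text
time: 15.43
tcp_pos: [532.4, -127.6, 45.8]
orientation: [[0.196, 0.981, 0.001], [0.981, -0.196, -0.001], [-0.0, 0.001, -1.0]]
contact_force: [0.6, -1.0, -2.8]
opening: 54.2
grasp_force: 64.2
```

send_rows:
  moves:
    - [0,0,0.003,0,0,0,1]
    - [0,0,0.006,0,0,0,1]
    - [0,0,0.006,0,0,0,1]
    - [0,0,0.006,0,0,0,1]

```text
time: 15.77
tcp_pos: [532.3, -127.6, 44.1]
orientation: [[0.196, 0.981, 0.001], [0.981, -0.196, -0.001], [-0.0, 0.001, -1.0]]
contact_force: [-1.8, 0.3, 5.5]
opening: 54.2
grasp_force: 64.6
```

Contact at 5.5 N, so release and retreat.

send_rows:
  moves:
    - [0,0,0,0,0,0,0.2]
    - [0,0,0,0,0,0,-0.3]
    - [0,0,0,0,0,0,-1]
    - [0,0,0,0,0,0,-1]
    - [0,0,0,0,0,0,-1]
    - [0,0,0,0,0,0,-1]
    - [0,0,0,0,0,0,-1]

```text
time: 16.35
tcp_pos: [531.7, -127.3, 43.0]
orientation: [[0.196, 0.981, -0.0], [0.981, -0.196, 0.0], [0.0, -0.0, -1.0]]
contact_force: [0.4, -0.2, -0.0]
opening: 85.5
grasp_force: 0.0
```

send_rows:
  moves:
    - [0,0,-0.08,0,0,0,-1]
    - [0,0,-0.2,0,0,0,-1]
    - [0,0,-0.34,0,0,0,-1]
    - [0,0,-0.48,0,0,0,-1]
    - [0.1,0,-0.6,0,0,0,-1]
    - [0.24,0,-0.6,0,0,0,-1]
    - [0.38,0,-0.6,0,0,0,-1]
    - [0.52,0,-0.6,0,0,0,-1]
    - [0.66,0,-0.6,0,0,0,-1]
    - [0.8,0,-0.6,0,0,0,-1]

```text
time: 17.18
tcp_pos: [577.7, 104.7, 223.4]
orientation: [[0.196, 0.981, 0.001], [0.981, -0.196, -0.0], [0.0, 0.001, -1.0]]
contact_force: [1.3, -0.5, 0.8]
opening: 85.4
grasp_force: 0.0
```

Run:
```python
from h import *
print(robot.state()["tcp_pos"]);go(630,235,200,0)
```

```text
[577.73509395 104.6611483  223.35261133]
row [0.46  0.086 0.078] az -0.0314 alt 0.4686 q6 0.18
```

send_rows:
  moves:
    - [0.1,0.02,0,0,0,0,-1]
    - [0.2,0.04,0,0,0,-0.01,-1]
    - [0.3,0.06,0,0,0,-0.02,-1]
    - [0.4,0.08,0,0,0,-0.031,-1]
    - [0.44,0.086,0,0,0,-0.031,-1]
    - [0.46,0.086,0,0,0,-0.031,-1]
    - [0.46,0.086,0,0,0,-0.031,-1]
    - [0.46,0.086,0,0,0,-0.031,-1]

```text
time: 17.85
tcp_pos: [629.7, 232.1, 222.9]
orientation: [[0.003, 1.0, -0.001], [1.0, -0.003, -0.001], [-0.001, -0.001, -1.0]]
contact_force: [0.4, -0.2, 0.2]
opening: 85.2
grasp_force: 0.0
```

Run:
```python
from h import *
print(robot.state()["tcp_pos"]);go(630,235,37,0)
d=robot.snapshot("wrist");cv2.imwrite("pics/w3.png",d["pixels"][:,:,::-1])
```

```text
[629.74877558 232.08645874 222.94902417]
row [0.01  0.001 0.62 ] az -0.0006 alt 0.4994 q6 0.19
```

View pics/w3.png

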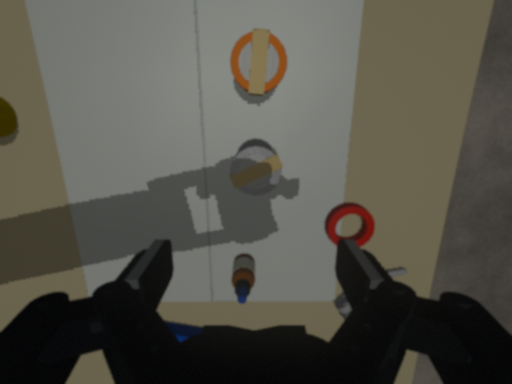

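The lid sits at (256,170), centred between the fingers, and the orange tin at (258,62) is clear. I'll descend, grip and lift.

send_rows:
  moves:
    - [0.007,0,0.1,0,0,0,-1]
    - [0.007,0,0.2,0,0,0,-1]
    - [0.007,0,0.3,0,0,0,-1]
    - [0.007,0,0.4,0,0,0,-1]
    - [0.007,0,0.5,0,0,0,-1]
    - [0.007,0,0.57,0,0,0,-1]
    - [0.007,0,0.61,0,0,0,-1]
    - [0.007,0,0.62,0,0,0,-1]
    - [0.007,0,0.62,0,0,0,-1]
    - [0.007,0,0.62,0,0,0,-1]

```text
time: 18.73
tcp_pos: [631.4, 234.9, 39.1]
orientation: [[0.003, 1.0, 0.003], [1.0, -0.003, 0.001], [0.001, 0.003, -1.0]]
contact_force: [0.2, -0.6, 0.5]
opening: 85.4
grasp_force: 0.0
```

send_rows:
  moves:
    - [0,0,0,0,0,0,1]
    - [0,0,0,0,0,0,1]
    - [0,0,0,0,0,0,1]
    - [0,0,0,0,0,0,1]
    - [0,0,0,0,0,0,1]
    - [0,0,0,0,0,0,1]
    - [0,0,0,0,0,0,1]
    - [0,0,0,0,0,0,1]
    - [0,0,0,0,0,0,1]
    - [0,0,0,0,0,0,1]

```text
time: 19.57
tcp_pos: [631.5, 235.3, 39.3]
orientation: [[0.002, 1.0, 0.003], [1.0, -0.002, 0.001], [0.001, 0.003, -1.0]]
contact_force: [-0.3, -0.6, 5.9]
opening: 54.3
grasp_force: 63.4
```

send_rows:
  moves:
    - [0,0,-0.05,0,0,0,1]
    - [0,0,-0.12,0,0,0,1]
    - [0,0,-0.2,0,0,0,1]
    - [0,0,-0.3,0,0,0,1]
    - [0,0,-0.4,0,0,0,1]
    - [0,0,-0.5,0,0,0,1]
    - [0,0,-0.6,0,0,0,1]
    - [0,0,-0.7,0,0,0,1]
    - [0,0,-0.78,0,0,0,1]
    - [0,0,-0.82,0,0,0,1]

```text
time: 20.4
tcp_pos: [630.4, 235.3, 286.9]
orientation: [[0.002, 1.0, 0.004], [1.0, -0.002, 0.001], [0.001, 0.004, -1.0]]
contact_force: [0.3, -0.8, -4.8]
opening: 54.0
grasp_force: 65.7
```

send_rows:
  moves:
    - [0,0,0,0,0,0,1]
    - [0,0,0,0,0,0,1]
    - [0,0,0,0,0,0,1]
    - [0,0,0,0,0,0,1]
    - [0,0,0,0,0,0,1]
    - [0,0,0,0,0,0,1]

```text
time: 20.9
tcp_pos: [629.5, 234.9, 281.5]
orientation: [[0.002, 1.0, -0.003], [1.0, -0.002, -0.001], [-0.001, -0.003, -1.0]]
contact_force: [-0.3, -0.3, -6.7]
opening: 53.8
grasp_force: 65.7
```

Run:
```python
from h import *
for i in range(5):
    s=robot.state();print(s["contact_force"],s["tcp_pos"]);d=robot.snapshot("side")
e=robot.snapshot("top")
cv2.imwrite("pics/end.png",cv2.resize(np.hstack([d["pixels"],e["pixels"]])[:,:,::-1],(800,300),interpolation=cv2.INTER_AREA))
```

```text
[-0.29308736 -0.32585604 -6.69501501] [629.50746756 234.92167102 281.53303624]
[-0.37921902  0.25363192 -5.5105252 ] [629.6904649  234.95165904 282.05458639]
[-0.03237979  0.09776137 -4.81510172] [629.83805212 234.97508691 282.40122418]
[-1.18269544 -0.45533117 -4.95900212] [629.93014551 235.00975243 282.71692319]
[-0.30845363 -0.38667576 -5.40194421] [630.01715497 235.01707313 282.98092065]
```

View pics/end.png

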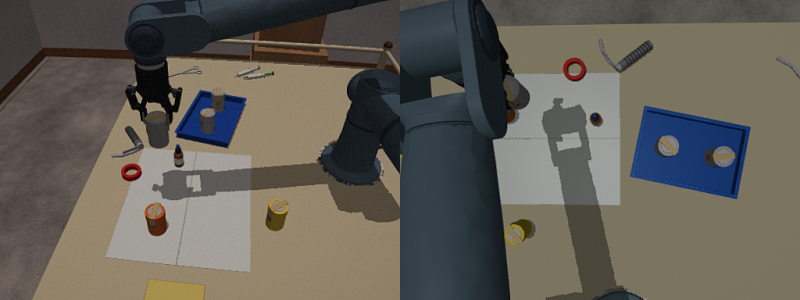

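This tin reads about 5.4 N, so it is the full one, and its underside is about 24 cm up. Both light tins stand upright in the tray and the bystanders haven't moved. I'll let it settle, then hand in.

send_rows:
  moves:
    - [0,0,0,0,0,0,1]
    - [0,0,0,0,0,0,1]
    - [0,0,0,0,0,0,1]
    - [0,0,0,0,0,0,1]
    - [0,0,0,0,0,0,1]
    - [0,0,0,0,0,0,1]
    - [0,0,0,0,0,0,1]
    - [0,0,0,0,0,0,1]
    - [0,0,0,0,0,0,1]
    - [0,0,0,0,0,0,1]

```text
time: 22.03
tcp_pos: [630.0, 235.0, 283.2]
orientation: [[0.002, 1.0, -0.0], [1.0, -0.002, 0.0], [0.0, -0.0, -1.0]]
contact_force: [1.0, -0.4, -4.9]
opening: 54.2
grasp_force: 65.7
```

```bash
python3 -c "
from station import robot
s=robot.state();print(s['tcp_pos'],s['contact_force']);print(robot.sign_off())"
```

```text
[630.0384042  235.03123253 283.17343911] [ 1.01134462 -0.42309545 -4.85259636]
the job is handed in; nothing more can be done
None
```

Handed in at 22 s: the two light tins (about 2.6 N and 2.1 N) stand upright in the blue tray, and the heavy one (about 5.3 N) is held still and upright with its underside about 24 cm above the trolley top.

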